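# Unsnap the breaker's terminal cover and push it off

## Task

On the white mounting plate, take the terminal cover off the three-pole (wider) breaker to get at its terminals: press the snap tab on top of the cover right in with the fingertips and, keeping it pressed, push the cover straight out along the breaker until it is completely clear of it. Leave the cover standing flat on the plate, not lifted or tipped over at any time, and take the hand away. Leave the two-pole breaker's cover snapped on and do not disturb the other things lying about.

Things in the scene. Friction and masses are not known exactly. Their poses are not given: they have to be found in the camera images.
- plate: White perforated mounting plate lying fixed on the table, 440 (x) x 460 (y) x 12 mm thick. Origin: centre of its underside; z up.
- breaker3: Three-pole breaker, black, 105 mm wide, fixed on its back on the plate; middle part 68 mm high, toggle to 102 mm. Origin: on the plate's top, on its centre line, where the load-side terminal seat begins; x points out over the seat (the way the cover slides off), z up. The seat, under the cover, is x = 0 to 52 mm; the shoulder behind it (x = -30 to 0) is 55 mm high.
- cover3: Its terminal cover: loose grey plastic hood, 102 mm wide, 90 long, 51 high, 0.1 to 0.19 kg, standing on the plate. Side grooves let it slide off along breaker3's +x only. Origin: middle of its rear lower edge; seated, it coincides with breaker3's origin, axes alike. The tab's tongue reaches 15 mm behind the origin: cover wholly clear after 67 mm of travel, off the grooves after 52.
- cover3_mid (a point): Centre of that cover: 45 mm ahead of its rear edge, 25.5 mm above its underside. Same axes as the cover.
- snap_tab3_pad (a point): Middle of the top of the thumb pad of cover3's snap tab, on its centre line, 16 mm ahead of the cover's rear edge; moves with the tab. Pad: 24 mm long (x), 26 wide, top 62 mm above the plate, 11 mm proud of the cover. Its front end, 12 mm ahead of the point, is a cross ridge as wide as the pad and 7 mm higher: a fingertip on the pad pushes the cover off against it.
- snap_tab3 (a joint): Angle of that tab, rad: 0 sprung up (latched), 0.16 fully in. The pad pressed straight down 4.5 mm is fully in: about 2 N to start, 6 N at the stop. Hinged at its front; springs back when let go. Its hook is free of the breaker's lip beyond 0.08 (2.2 mm at the pad) and must be kept in for the first 10 mm of the cover's travel.
- breaker2: The two-pole breaker, the same but 70 mm wide, fixed on the plate parallel to the first. Same origin and axes. Which breaker is on the left changes.
- cover2: The terminal cover of the two-pole breaker, the same but 67 mm wide, snapped on. Stays as it is. Origin as for cover3.
- relay: Plug-in timer relay: white box on a black base, 40 x 36 x 68 mm tall, standing loose on the plate between the breakers' lanes. Origin: centre of its underside. Leave it.
- contactor: Small black stepped contactor, 75 x 45 x 89 mm tall, standing loose on the plate between the breakers. Origin: centre of its underside. Leave it.
- screwdriver: Screwdriver with a yellow handle, 190 mm long, lying loose near one edge of the plate. Origin: under its middle. Leave it.
- din_rail: Cut length of steel top-hat rail, 120 x 37 x 9 mm, lying loose near the opposite edge of the plate. Origin: centre of its underside. Leave it.
- tape: Roll of black tape, 68 mm across, 19 mm high, on the table left of the plate. Origin: centre of its underside. Leave it.
- jar: Clear jar with an orange cap, 56 mm across, 70 mm high, on the table left of the plate. Origin: centre of its underside. Leave it.
- bottle: Clear drinking-water bottle, 64 mm across, 200 mm high, on the table left of the plate. Origin: centre of its underside. Leave it.
Not all that is in view belongs to the job. Leave any brown or orange look-alike of the cover3 alone.

How it is judged:
On the way, in this order (a step that is already met when the one before it is completed fails the run):
1. the three-pole cover's snap tab is pressed in while the cover is still on its seat (value of joint snap_tab3 above 0.08 rad and x of cover3 in the frame of breaker3 below 0.006 m), for 0.05 s.
2. the cover has slid out along the breaker, past its catch (x of cover3 in the frame of breaker3 above 0.02 m and angle between the x axis of cover3 and the x axis of breaker3, either way round below 0.12 rad and angle between cover3's own z axis and vertical below 0.08 rad and z of cover3 in the frame of plate between 0.008 and 0.016 m).
At the end, for the whole second after the job is handed in: The three-pole breaker's cover stands at least 67 mm further out along the breaker than its seated place (wholly clear of it), flat on the plate (tilt under 0.08 rad, rear edge within 4 mm of the plate's top) and at rest; the two-pole breaker's cover has moved less than 5 mm (x of cover3 in the frame of breaker3 above 0.067 m and angle between cover3's own z axis and vertical below 0.08 rad and z of cover3 in the frame of plate between 0.008 and 0.016 m and linear speed of cover3 below 0.02 m/s and distance of cover2 from where it was at the start of the episode below 0.005 m); the robot touches nothing.
It fails at once if the three-pole breaker's cover is lifted 12 mm off the plate or tipped 0.3 rad (z of cover3 in the frame of plate above 0.024 m or z of cover3_mid in the frame of plate above 0.0495 m or angle between cover3's own z axis and vertical above 0.3 rad).
It fails at once if the two-pole breaker's cover is moved 5 mm (distance of cover2 from where it was at the start of the episode above 0.005 m).
It fails at once if another thing is shifted 20 mm or more (distance of any of relay, contactor, screwdriver, din_rail, tape, jar, bottle from where it was at the start of the episode above 0.02 m).
It also fails if it takes over 34 s, if anything falls off the work surface, if the arm or the gripper's body presses on something with over 40 N, if the wrist force passes 120 N, or if a joint passes its speed limit or range.

## Robot

A 7-joint arm with a two-finger parallel gripper is mounted at the origin on the work surface. World frame = base frame: x ahead of the robot, y to its left, z up, the work surface at z = 0. Lengths are in m, angles in rad, forces in N, time in s.
With the tool pointing down it reaches from about 0.4 to 0.85 m from the base axis. Payload 4.4 kg.
Tool frame: the origin (TCP) lies at the very end of the fingers, on their centre line; the grasp point (between the pads) lies 19 mm behind it; z points along the fingers, y is the line along which they close (so a half turn about z gives the same grasp; the last joint's range is limited). The gripper opens to 94 mm and grips with 3 to 60 N. Pads are 16 mm wide; open, the fingers measure 119 mm over their backs; the gripper's body (75 mm by 177 mm) begins 78 mm behind the grasp point.
Start: joints at [1.241, 0.628, 0.038, 1.517, -0.027, 0.996, -0.02], TCP at [0.17, -0.628, 0.205] pointing down, gripper open.
Joint ranges: [-3.06, 3.06], [-0.37, 2.12], [-1.25, 1.32], [0.18, 2.47], [-1.1, 4.24], [0.23, 1.98], [-2.94, 2.94]. Speed limits (rad/s): [2.57, 2.57, 3.14, 3.14, 3.14, 3.14, 3.14].

## Interface

Orientations are given as a rotation vector (axis times angle).
In Python, from rig import status, viewer, robot gives the robot as it stands.
- The arm moves only by the shell command python3 -m handwheel 'ROWS' [OPENING] [FORCE]. ROWS is a JSON object of lists of equal length, an entry for each row: "translation": the shift along the world's x, y, z in units of 0.04 m (1.0 is 0.04 m), a list of three; "turn": the turn, a rotation vector about the world's x, y, z in units of 4 degrees (1.0 is 4 degrees), a list of three. In form: {"translation": [[tx, ty, tz], ...], "turn": [[rx, ry, rz], ...]}. A call has 1 to 5 rows; each row shifts and turns the commanded pose from where the row before left it; what a row does not reach is not made up. A row lasts 1/8 s, in which the tool goes at most 62.5 mm and 10.7 degrees, less where a joint would pass 70% of its speed; a pose out of reach is approached as far as the arm can. A call with a number of a shift or a turn outside -1 to 1 is refused whole. A call with a gripper value outside its range is refused whole. OPENING is the finger opening in mm, from 0 to 94, set as the call begins (- or left out, the last holds). The fingers move at their own pace and stop on an object; FORCE is the grip in N (left out, the last holds). Time passes only in rows, so rows that do not move let the fingers close. It gives the time, the measured TCP pose, the force, the opening and the grip force at its end, in the units of the state.
- status.read_state(): the state, without advancing time (a new reading comes with each control period).
- viewer.read_camera(name): name is "scene" or "top"; returns (picture, depth): 480x640x3 uint8, red, green, blue; 480x640 float32, m along the optical axis (not along the pixel's ray), 0 where there is no reading.
- viewer.camera_params(name): a dict with "mtx" (3x3 intrinsics, pixels), "extrinsics" (4x4, takes a point from camera to world coordinates). Camera axes: x right, y up, looking along -z (the intrinsics and any distortion apply to the point x, -y, -z); pixel columns grow to the right and rows downward; lengths in m; the calibration is good to about 2 mm. A picture is of the moment at which its call begins. camera_params takes no time and is no camera call.
- robot.finish_job(): hands the job in; it is judged then, once.
The state is a dict: "time_s": time; "qpos": joint angles; "joint_velocities": joint speeds; "tau": joint torques, N m; "eef_pos": TCP position; "ee_rot": TCP orientation; "wrist_force": force on the tool from outside, world axes, zero at the start; "torque": the same for the moment, N m; "finger_gap": finger opening in m; "grasp_force": force on a finger pad.
Only numpy, scipy, OpenCV 4.12 (cv2) and the standard library are available. Lean on these libraries where they do the work, as an engineer would, in place of code of your own. Each camera call takes 0.05 s, during which the arm holds its last target. There are 200 camera calls.

## Working session

There is one attempt and no reset: what is moved stays moved. The work goes in short steps, Python scripts to look and compute and a shell command to move; the robot and the scene stay as the last step left them, time stands still between calls to the robot, and variables do not carry over. Pictures are saved under pics/ and viewed, at most 10 in all, crops included, and the job is handed in when it is done.

```bash
mkdir -p pics
python3 - <<'E'
from rig import status, viewer
import cv2,numpy as np
s=status.read_state();print({k:np.round(v,3).tolist() for k,v in s.items()})
for n in("scene","top"):
    p,d=viewer.read_camera(n);np.savez(f"{n}0.npz",p=p,d=d)
    cv2.imwrite(f"pics/{n}0.png",p[:,:,::-1]);c=viewer.camera_params(n);print(n,np.round(c["mtx"],1).tolist(),np.round(c["extrinsics"],3).tolist())
E
```

```text
{'time_s': 0.0, 'qpos': [1.241, 0.629, 0.038, 1.518, -0.027, 0.996, -0.02], 'joint_velocities': [0.0, 0.001, -0.0, -0.0, -0.002, 0.0, 0.001], 'tau': [-0.0, -54.972, 1.143, -18.663, -0.052, 0.024, 0.0], 'eef_pos': [0.169, -0.627, 0.205], 'ee_rot': [-3.112, -0.413, 0.0], 'wrist_force': [0.054, -0.024, 0.918], 'torque': [0.004, 0.016, -0.018], 'grasp_force': 0.0, 'finger_gap': 0.094}
scene [[524.9, 0.0, 322.0], [0.0, 524.9, 238.7], [0.0, 0.0, 1.0]] [[0.1, -0.811, 0.577, 1.102], [0.995, 0.08, -0.059, -0.016], [0.001, 0.58, 0.815, 0.995], [0.0, 0.0, 0.0, 1.0]]
top [[506.3, 0.0, 312.2], [0.0, 506.3, 239.0], [0.0, 0.0, 1.0]] [[0.021, 0.987, -0.161, 0.233], [-1.0, 0.018, -0.015, 0.062], [-0.012, 0.161, 0.987, 1.25], [0.0, 0.0, 0.0, 1.0]]
```

View pics/top0.png

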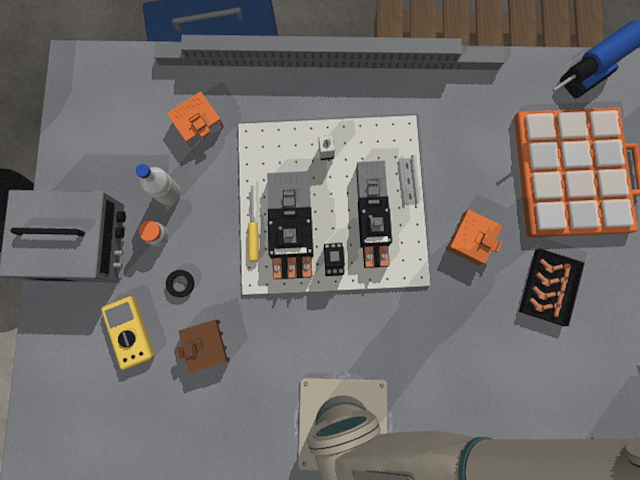

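View pics/scene0.png

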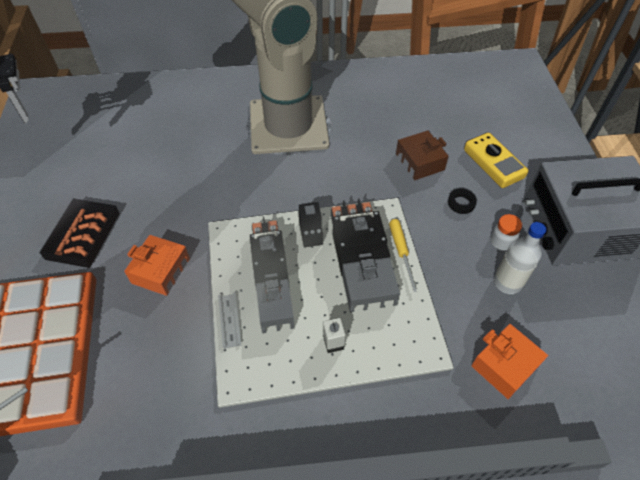

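The three-pole breaker is on the left in the top view. Its grey cover is around (289,190), with the tab near (290,198) there and (366,266) in the scene view. I'll zoom in.

```bash
cat > h.py <<'E'
import numpy as np
from rig import viewer
def ray(n,u,v):
    c=viewer.camera_params(n);K=np.array(c["mtx"]);E=np.array(c["extrinsics"])
    d=np.linalg.solve(K,[u,v,1.]);return E[:3,3],E[:3,:3]@(d*[1,-1,-1])
def onplane(n,u,v,z):
    o,d=ray(n,u,v);return o+d*(z-o[2])/d[2]
def cloud(n,d):
    c=viewer.camera_params(n);K=np.array(c["mtx"]);E=np.array(c["extrinsics"])
    v,u=np.mgrid[:480,:640];r=np.stack([(u-K[0,2])/K[0,0],-(v-K[1,2])/K[1,1],-np.ones_like(u)],-1)*d[...,None]
    return r@E[:3,:3].T+E[:3,3]
E
python3 - <<'E'
import numpy as np,cv2
from h import *
t=np.load("top0.npz");s=np.load("scene0.npz")
a=cv2.resize(t["p"][160:260,230:330],None,fx=5,fy=5,interpolation=cv2.INTER_CUBIC)
b=cv2.resize(s["p"][195:315,310:430],(500,500),interpolation=cv2.INTER_CUBIC)
cv2.imwrite("pics/z.png",cv2.resize(np.hstack([a,b]),(800,400))[:,:,::-1])
P=cloud("top",t["d"])
print("plate corners",[onplane("top",u,v,.012).round(3).tolist() for u,v in[(238,124),(416,115),(429,285),(241,295)]])
for v in range(166,262,3): print(v,P[v,290].round(3),P[v,278].round(3))
E
```

```text
plate corners [[0.731, 0.279, 0.012], [0.763, -0.179, 0.012], [0.327, -0.205, 0.012], [0.293, 0.252, 0.012]]
166 [0.621 0.142 0.014] [0.62  0.172 0.014]
169 [0.614 0.142 0.009] [0.614 0.172 0.009]
172 [0.59  0.138 0.062] [0.59  0.167 0.063]
175 [0.581 0.138 0.068] [0.582 0.167 0.062]
178 [0.576 0.138 0.062] [0.574 0.167 0.064]
181 [0.568 0.138 0.062] [0.568 0.167 0.061]
184 [0.56  0.137 0.064] [0.559 0.166 0.067]
187 [0.554 0.137 0.059] [0.553 0.166 0.061]
190 [0.547 0.137 0.058] [0.546 0.166 0.06 ]
193 [0.534 0.136 0.08 ] [0.537 0.165 0.065]
196 [0.528 0.136 0.073] [0.53  0.165 0.064]
199 [0.52  0.135 0.076] [0.523 0.165 0.062]
202 [0.513 0.135 0.073] [0.514 0.165 0.066]
205 [0.507 0.135 0.069] [0.508 0.165 0.063]
208 [0.5   0.136 0.065] [0.5   0.164 0.065]
211 [0.493 0.135 0.067] [0.492 0.164 0.067]
214 [0.489 0.136 0.052] [0.485 0.164 0.066]
217 [0.233 0.062 1.25 ] [0.478 0.164 0.065]
220 [0.469 0.134 0.077] [0.467 0.162 0.082]
223 [0.461 0.134 0.078] [0.461 0.162 0.079]
226 [0.451 0.133 0.091] [0.233 0.062 1.25 ]
229 [0.443 0.132 0.097] [0.443 0.16  0.098]
232 [0.434 0.131 0.113] [0.436 0.16  0.098]
235 [0.426 0.131 0.116] [0.429 0.16  0.097]
238 [0.422 0.132 0.096] [0.422 0.159 0.095]
241 [0.415 0.131 0.095] [0.416 0.16  0.091]
244 [0.408 0.131 0.095] [0.407 0.159 0.1  ]
247 [0.404 0.132 0.076] [0.403 0.16  0.081]
250 [0.396 0.132 0.082] [0.396 0.16  0.082]
253 [0.389 0.131 0.082] [0.389 0.159 0.084]
256 [0.386 0.133 0.049] [0.386 0.162 0.053]
259 [0.379 0.133 0.05 ] [0.378 0.161 0.052]
```

View pics/z.png

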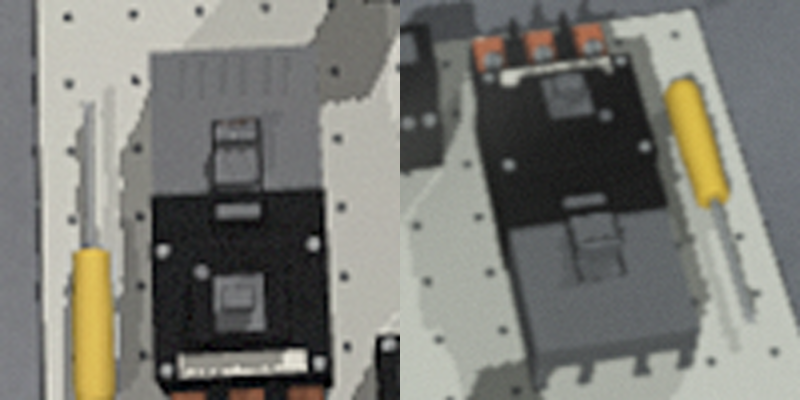

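Run:
```python
import numpy as np,cv2
from h import *
Q=[]
for n in("top","scene"):
    f=np.load(n+"0.npz");P=cloud(n,f["d"]);p=f["p"].astype(int)
    x,y,z=P[...,0],P[...,1],P[...,2]
    roi=(x>.36)&(x<.63)&(y>.07)&(y<.22)
    m=roi&(z>.045)&(z<.12)
    m=cv2.morphologyEx(m.astype(np.uint8),cv2.MORPH_OPEN,np.ones((3,3)))>0
    print(n,"all",cv2.minAreaRect(P[m][:,:2].astype(np.float32)*1000))
    # cover: grey, on top
    g=m&(p.min(2)>60)&(p.max(2)-p.min(2)<25)&(x>.49)&(z>.055)&(z<.07)
    r=cv2.minAreaRect(P[g][:,:2].astype(np.float32)*1000);print(n,"cover",r,np.median(z[g]))
# edges by rays, zoomed picks
T=lambda a,b,z:onplane("top",230+a/4-.4,160+b/4-.4,z).round(4)
S=lambda a,b,z:onplane("scene",310+(a-400)*.3-.35,195+b*.3-.35,z).round(4)
print("T pad rear L/R",T(213,190,.074),T(262,192,.074),"ridge L/R",T(214,120,.081),T(260,121,.081))
print("T cover rear L/R",T(151,195,.063),T(325,190,.063),"front L/R",T(150,53,.063),T(312,47,.063))
print("S pad rear",S(570,220,.074),S(615,213,.074),"ridge front",S(578,282,.081),S(626,276,.081))
print("S cover rear",S(510,228,.063),S(668,207,.063),"front",S(536,352,.063),S(697,329,.063))
```

```text
top all ((475.57354736328125, 135.58419799804688), (236.1313018798828, 105.08602142333984), 3.673767566680908)
top cover ((541.4091796875, 139.77862548828125), (103.82821655273438, 103.1765365600586), 4.282866954803467) 0.06317489202610393
scene all ((477.9388427734375, 137.29002380371094), (239.2079620361328, 106.04105377197266), 3.65128493309021)
scene cover ((543.7415161132812, 142.2438507080078), (107.0304946899414, 103.76583862304688), 3.6621005535125732) 0.06211807612706721
T pad rear L/R [0.5002 0.152  0.074 ] [0.4995 0.1228 0.074 ] ridge L/R [0.5412 0.1522 0.081 ] [0.5411 0.1248 0.081 ]
T cover rear L/R [0.499 0.19  0.063] [0.5039 0.0856 0.063 ] front L/R [0.5872 0.1937 0.063 ] [0.5926 0.0954 0.063 ]
S pad rear [0.5139 0.1252 0.074 ] [0.5115 0.1542 0.074 ] ridge front [0.5633 0.1226 0.081 ] [0.562  0.1523 0.081 ]
S cover rear [0.5091 0.0883 0.063 ] [0.5032 0.1906 0.063 ] front [0.5989 0.093  0.063 ] [0.5929 0.1926 0.063 ]
```

```bash
python3 -m handwheel '{"translation":[[0.5,0.5,0.2],[0.7,1,0.3],[0.7,1,0],[0.7,1,0],[0.7,1,0]],"turn":[[0,0,0],[0,0,-1],[0,0,-1],[0,0,-1],[0,0,0]]}' 0 10
```

```text
time_s: 0.72
eef_pos: [0.3022, -0.4459, 0.2252]
ee_rot: [-3.14, -0.084, 0.0]
wrist_force: [0.3, -0.3, -0.2]
finger_gap: 0.0478
grasp_force: 0.0
```

```bash
for i in 1; do python3 -m handwheel '{"translation":[[0.5,1,0],[0.5,1,0],[0.4,1,0],[0.4,1,0],[0.4,1,0]],"turn":[[0,0,0.15],[0,0,0],[0,0,0],[0,0,0],[0,0,0]]}' ; done
python3 -m handwheel '{"translation":[[0.4,1,0],[0.4,1,0],[0.4,1,0],[0.4,1,0],[0.4,1,0]],"turn":[[0,0,0],[0,0,0],[0,0,0],[0,0,0],[0,0,0]]}'
python3 -m handwheel '{"translation":[[0.4,1,0],[0.4,1,0],[0.4,1,-0.8],[0.04,1,-0.8],[0,0.66,-0.8]],"turn":[[0,0,0],[0,0,0],[0,0,0],[0,0,0],[0,0,0]]}'
python3 -m handwheel '{"translation":[[0,0,0],[0,0,0]],"turn":[[0,0,0],[0,0,0]]}'
python3 - <<'E'
from rig import viewer
import cv2,numpy as np
from h import *
t,_=viewer.read_camera("top");s,_=viewer.read_camera("scene")
a=cv2.resize(t[150:270,230:350],(400,400),interpolation=cv2.INTER_CUBIC)
b=cv2.resize(s[185:315,300:430],(400,400),interpolation=cv2.INTER_CUBIC)
cv2.imwrite("pics/n1.png",np.hstack([a,b])[:,:,::-1])
E
```

```text
time_s: 1.35
eef_pos: [0.3898, -0.2461, 0.2253]
ee_rot: [-3.14, -0.102, 0.0]
wrist_force: [0.6, -0.6, -0.0]
finger_gap: 0.0002
grasp_force: 0.0
time_s: 1.98
eef_pos: [0.4697, -0.0462, 0.2253]
ee_rot: [3.14, 0.102, -0.0]
wrist_force: [0.4, 0.3, -0.1]
finger_gap: 0.0006
grasp_force: 0.0
time_s: 2.6
eef_pos: [0.5189, 0.1412, 0.1282]
ee_rot: [-3.139, -0.105, 0.0]
wrist_force: [-0.9, -0.7, 0.3]
finger_gap: 0.0004
grasp_force: 0.0
time_s: 2.85
eef_pos: [0.5196, 0.1375, 0.1301]
ee_rot: [3.139, 0.1, 0.001]
wrist_force: [-0.0, 0.1, -0.4]
finger_gap: 0.0004
grasp_force: 0.0
```

View pics/n1.png

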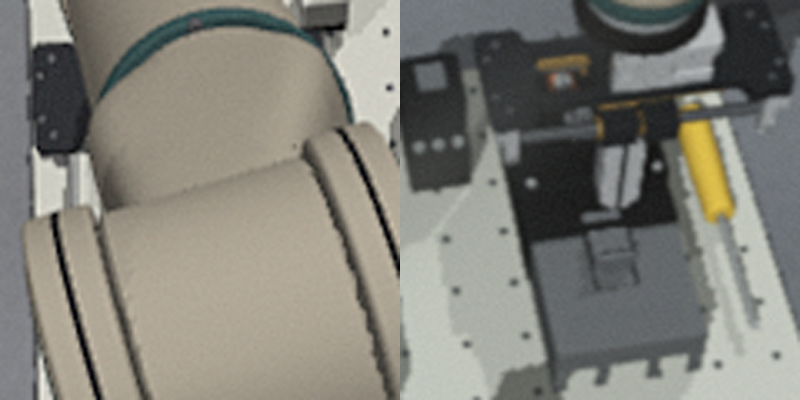

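The closed fingertips are at about (618,208) in the right-hand crop. The pad's rear edge is at row ~230 and its ridge at ~260. I'll check the alignment numerically.

Run:
```python
from h import *
from rig import status
S=lambda a,b,z:onplane("scene",300+(a-400)*.325-.34,185+b*.325-.34,z).round(4)
print("tip",S(618,209,.13),status.read_state()["eef_pos"])
for b,z in((230,.074),(250,.081),(262,.081),(262,.074),(290,.063)):print(b,z,S(608,b,z))
print(S(588,230,.074),S(632,228,.074))
```

```text
tip [0.5327 0.1388 0.13  ] [0.52019472 0.13723424 0.13074666]
230 0.074 [0.5122 0.1395 0.074 ]
250 0.081 [0.5325 0.1359 0.081 ]
262 0.081 [0.5419 0.1345 0.081 ]
262 0.074 [0.5376 0.1356 0.074 ]
290 0.063 [0.5528 0.1341 0.063 ]
[0.5108 0.1259 0.074 ] [0.5122 0.156  0.074 ]
```

```bash
python3 -m handwheel '{"translation":[[-0.1,0.03,-0.4],[0,0,-0.4],[0,0,-0.3],[0,0,-0.15],[0,0,0]],"turn":[[0,0,0],[0,0,0],[0,0,0],[0,0,0],[0,0,0]]}'
python3 -m handwheel '{"translation":[[0,0,-0.05],[0,0,-0.05],[0,0,0]],"turn":[[0,0,0],[0,0,0],[0,0,0]]}'
python3 -m handwheel '{"translation":[[0,0,-0.04],[0,0,0]],"turn":[[0,0,0],[0,0,0]]}'
```

```text
time_s: 3.58
eef_pos: [0.515, 0.1399, 0.0791]
ee_rot: [3.14, 0.102, -0.001]
wrist_force: [0.5, 0.2, 0.5]
finger_gap: 0.0006
grasp_force: 0.0
time_s: 3.95
eef_pos: [0.5151, 0.1401, 0.0755]
ee_rot: [3.14, 0.102, 0.0]
wrist_force: [0.9, -0.1, 0.1]
finger_gap: 0.0004
grasp_force: 0.0
time_s: 4.2
eef_pos: [0.5152, 0.1401, 0.074]
ee_rot: [-3.14, -0.102, -0.0]
wrist_force: [-0.8, -0.0, 2.6]
finger_gap: 0.0001
grasp_force: 1.2
```

```bash
python3 -m handwheel '{"translation":[[0,0,-0.05],[0,0,0]],"turn":[[0,0,0],[0,0,0]]}'
python3 -m handwheel '{"translation":[[0,0,-0.05],[0,0,0]],"turn":[[0,0,0],[0,0,0]]}'
```

```text
time_s: 4.45
eef_pos: [0.5146, 0.1401, 0.0719]
ee_rot: [3.14, 0.102, -0.001]
wrist_force: [-2.2, 0.3, 6.0]
finger_gap: 0.0003
grasp_force: 2.7
time_s: 4.7
eef_pos: [0.5141, 0.14, 0.07]
ee_rot: [3.14, 0.102, -0.003]
wrist_force: [-2.3, -0.3, 6.9]
finger_gap: 0.0002
grasp_force: 3.8
```

```bash
python3 -m handwheel '{"translation":[[0,0,-0.05],[0,0,0],[0,0,0]],"turn":[[0,0,0],[0,0,0],[0,0,0]]}'
```

```text
time_s: 5.08
eef_pos: [0.514, 0.1401, 0.0694]
ee_rot: [3.14, 0.102, -0.002]
wrist_force: [-5.4, -1.0, 19.5]
finger_gap: 0.0003
grasp_force: 10.2
```

The tab is at its stop. Next I'll push out slowly.

```bash
python3 -m handwheel '{"translation":[[0.05,0,0.02],[0.05,0.01,0],[0.05,0,0],[0.05,0.01,0],[0.05,0,0]],"turn":[[0,0,0],[0,0,0],[0,0,0],[0,0,0],[0,0,0]]}'
python3 -m handwheel '{"translation":[[0.05,0,0],[0.05,0.01,0],[0.05,0,0],[0.05,0,0]],"turn":[[0,0,0],[0,0,0],[0,0,0],[0,0,0]]}'
```

```text
time_s: 5.7
eef_pos: [0.5146, 0.1401, 0.0692]
ee_rot: [3.137, 0.104, -0.03]
wrist_force: [-22.0, -0.6, 32.2]
finger_gap: 0.0003
grasp_force: 17.5
time_s: 6.2
eef_pos: [0.5236, 0.1406, 0.0693]
ee_rot: [3.137, 0.103, -0.027]
wrist_force: [-20.9, -0.6, 29.8]
finger_gap: 0.0003
grasp_force: 16.5
```

```bash
python3 -m handwheel '{"translation":[[0.05,0,0.02],[0.05,0.01,0],[0.05,0,0],[0.05,0,0],[0.05,0,0]],"turn":[[0,0,0],[0,0,0],[0,0,0],[0,0,0],[0,0,0]]}'
python3 - <<'E'
from rig import viewer
import cv2,numpy as np
s,_=viewer.read_camera("scene")
cv2.imwrite("pics/n2.png",cv2.resize(s[185:345,300:460],(560,560),interpolation=cv2.INTER_CUBIC)[:,:,::-1])
E
```

```text
time_s: 6.82
eef_pos: [0.5369, 0.1414, 0.0698]
ee_rot: [3.138, 0.103, -0.018]
wrist_force: [-12.3, -0.7, 19.1]
finger_gap: 0.0005
grasp_force: 10.3
```

View pics/n2.png

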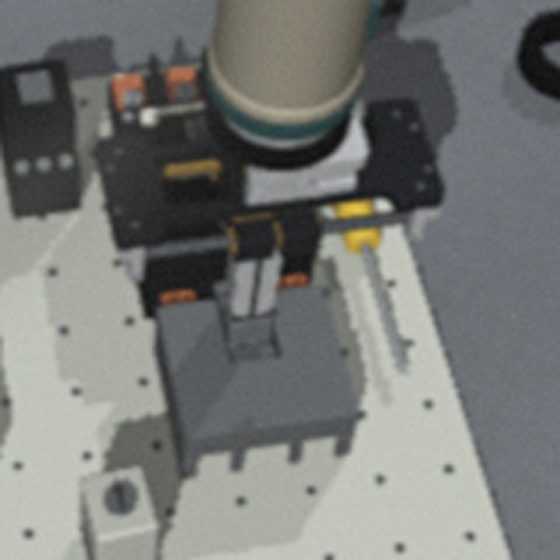

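Terminals are showing and the cover is flat and moving straight: its front edge is at row ~440 in the crop and it clears the relay at (120,500). I'll continue.

```bash
python3 -m handwheel '{"translation":[[0.1,0.01,0],[0.1,0,0],[0.1,0.01,0],[0.1,0.01,0],[0.1,0,0]],"turn":[[0,0,0],[0,0,0],[0,0,0],[0,0,0],[0,0,0]]}'
python3 -m handwheel '{"translation":[[0.1,0.01,0],[0.1,0.01,0],[0.1,0,0],[0.1,0.01,0],[0.1,0.01,0]],"turn":[[0,0,0],[0,0,0],[0,0,0],[0,0,0],[0,0,0]]}'
```

```text
time_s: 7.5
eef_pos: [0.5574, 0.1426, 0.0699]
ee_rot: [3.138, 0.103, -0.017]
wrist_force: [-11.2, -0.0, 18.1]
finger_gap: 0.0005
grasp_force: 9.7
time_s: 8.12
eef_pos: [0.578, 0.1442, 0.0699]
ee_rot: [3.139, 0.102, -0.015]
wrist_force: [-10.9, -1.3, 15.9]
finger_gap: 0.0005
grasp_force: 9.1
```

```bash
python3 -m handwheel '{"translation":[[0.1,0.01,0],[0.1,0.01,0],[0.1,0,0],[0.1,0.01,0],[0.1,0.01,0]],"turn":[[0,0,0],[0,0,0],[0,0,0],[0,0,0],[0,0,0]]}'
python3 -m handwheel '{"translation":[[0.03,0,0],[-0.05,0,0.05],[0,0,0.1],[0,0,0.3],[0,0,0.8]],"turn":[[0,0,0],[0,0,0],[0,0,0],[0,0,0],[0,0,0]]}'
python3 -m handwheel '{"translation":[[-0.5,0,1],[-1,0,1],[-1,0,1],[-1,0,0],[-1,0,0]],"turn":[[0,0,0],[0,0,0],[0,0,0],[0,0,0],[0,0,0]]}'
python3 - <<'E'
from rig import viewer
import cv2,numpy as np
from h import *
t,d=viewer.read_camera("top");s,ds=viewer.read_camera("scene")
np.savez("s2.npz",p=s,d=ds)
b=cv2.resize(s[185:345,300:460],(560,560),interpolation=cv2.INTER_CUBIC)
cv2.imwrite("pics/n3.png",b[:,:,::-1])
P=cloud("scene",ds);x,y,z=P[...,0],P[...,1],P[...,2];p=s.astype(int)
g=(x>.5)&(x<.72)&(y>.08)&(y<.22)&(z>.055)&(z<.07)&(p.max(2)-p.min(2)<25)&(p.min(2)>50)
g=cv2.morphologyEx(g.astype(np.uint8),cv2.MORPH_OPEN,np.ones((3,3)))>0
print(cv2.minAreaRect(P[g][:,:2].astype(np.float32)*1000),np.median(z[g]))
E
```

```text
time_s: 8.75
eef_pos: [0.5991, 0.1459, 0.0698]
ee_rot: [3.139, 0.102, -0.012]
wrist_force: [-9.8, -0.4, 12.6]
finger_gap: 0.0007
grasp_force: 7.4
time_s: 9.38
eef_pos: [0.6014, 0.1457, 0.1189]
ee_rot: [3.139, 0.102, -0.004]
wrist_force: [0.1, 0.4, 0.6]
finger_gap: 0.0005
grasp_force: 0.0
time_s: 10.0
eef_pos: [0.4218, 0.1462, 0.2406]
ee_rot: [-3.139, -0.101, -0.004]
wrist_force: [0.6, -0.5, 0.0]
finger_gap: 0.0005
grasp_force: 0.0
((630.0317993164062, 146.81813049316406), (106.6270751953125, 102.56505584716797), 2.179658889770508) 0.06227013262541636
```

View pics/n3.png

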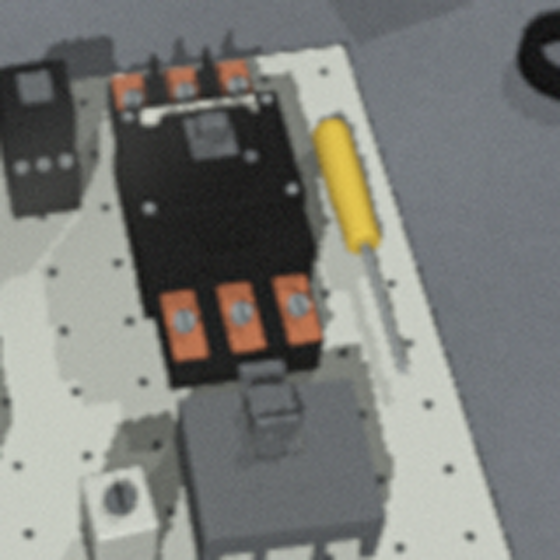

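The cover stands flat, about 86 mm out from its seat and clear of the terminals. The relay and screwdriver are where they were.

```bash
python3 -m handwheel '{"translation":[[0,0,0],[0,0,0],[0,0,0]],"turn":[[0,0,0],[0,0,0],[0,0,0]]}'; python3 -c "
from rig import robot;print(robot.finish_job())"
```

```text
time_s: 10.48
eef_pos: [0.4232, 0.1461, 0.2393]
ee_rot: [3.14, 0.101, 0.0]
wrist_force: [-0.1, 1.0, -0.1]
finger_gap: 0.0004
grasp_force: 0.0
the job is handed in; nothing more can be done
None
```

I pressed the tab in and slid the three-pole cover about 86 mm out (67 needed); it is standing flat and clear of the breaker, the hand is away, and the job was handed in at about 10.5 s with no verdict returned.

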